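Find the ring support that holds, and set the flask in it

TASK

Only one of the three ring supports on this frame is clamped tight; the other two will slip under load. Test them as you would with a finger: press straight down on the middle of a support's rod with about 10 N, keep the load on for a second and see whether it stays up, but ease off at once when a rod gives way (never let one sink more than about 1 cm there). Then lift the flask by its neck out of the cork ring, set it upright and gently into the ring of the support that has held, and let go, leaving the other glassware alone.

Things in the scene. Friction and masses are not known exactly. Their poses are not given: they have to be found in the camera images.
- frame: Bench support frame, fixed to the bench: two upright steel rods (240 mm high, at y = +-270 mm) joined by a level 12 mm steel crossbar along its y axis. Origin at bench height below the middle of the crossbar, whose axis is 150 mm up. z up.
- support_1: Ring support, the one at the frame's +y end of three alike, 135 mm apart: an aluminium boss (36 x 28 x 52 mm) on the crossbar, a bare 10 mm steel rod reaching out of it along the support's -x, a ring at the rod's end. Origin on the crossbar's axis, about which a slack support turns down; z up, y along the crossbar. Rod axis and ring lie 20 mm above the origin.
- mid_1 (a point): Mid-span of support_1: the top of its rod, 70 mm out from the crossbar's axis, half-way to the ring's centre. The bare rod runs from 18 to 102 mm out. Behaviour, all three: the tight support sinks only about 2 mm at mid-span under 10 N and then stays up; a slack one slips down steadily at 2 to 4 N there and stays where it is left. Which is tight cannot be seen and differs each time.
- ring_1 (a point): Centre of the ring of support_1, 140 mm out from the crossbar's axis, at the height of the ring bar's centre line. The ring is of 8 mm round bar, 60 mm inside and 76 mm outside diameter.
- support_2: Ring support, the middle one of three alike, 135 mm apart: an aluminium boss (36 x 28 x 52 mm) on the crossbar, a bare 10 mm steel rod reaching out of it along the support's -x, a ring at the rod's end. Origin on the crossbar's axis, about which a slack support turns down; z up, y along the crossbar. Rod axis and ring lie 20 mm above the origin.
- mid_2 (a point): Mid-span of support_2: the top of its rod, 70 mm out from the crossbar's axis, half-way to the ring's centre. The bare rod runs from 18 to 102 mm out.
- ring_2 (a point): Centre of the ring of support_2, 140 mm out from the crossbar's axis, at the height of the ring bar's centre line. The ring is of 8 mm round bar, 60 mm inside and 76 mm outside diameter.
- support_3: Ring support, the one at the frame's -y end of three alike, 135 mm apart: an aluminium boss (36 x 28 x 52 mm) on the crossbar, a bare 10 mm steel rod reaching out of it along the support's -x, a ring at the rod's end. Origin on the crossbar's axis, about which a slack support turns down; z up, y along the crossbar. Rod axis and ring lie 20 mm above the origin.
- mid_3 (a point): Mid-span of support_3: the top of its rod, 70 mm out from the crossbar's axis, half-way to the ring's centre. The bare rod runs from 18 to 102 mm out.
- ring_3 (a point): Centre of the ring of support_3, 140 mm out from the crossbar's axis, at the height of the ring bar's centre line. The ring is of 8 mm round bar, 60 mm inside and 76 mm outside diameter.
- flask_bulb (a point): Centre of the bulb of the round-bottom flask: clear glass, bulb 85 mm diameter, about 0.3 kg, 152 mm high with its stopper, standing neck up in a cork ring (110 mm outside, 25 mm high). z along the neck. Seated in a support's ring the bulb's centre lies 31 mm above the ring's centre.
- flask_neck (a point): Point on the axis of the flask's neck, where to grip it: neck 26 mm diameter, bare from 40 to 95 mm above the bulb's centre; this point is 69.5 mm above the bulb's centre, and 40 mm below the top of the stopper. The lip above it is 33 mm in diameter.
- beaker: Glass beaker, 68 mm diameter, 85 mm high, loose; bystander. Origin at the centre of its underside.
- bottle: Amber reagent bottle, 72 mm diameter, 150 mm high, loose, behind the crossbar; bystander. Origin at the centre of its underside.
- dish: White porcelain evaporating dish, 90 mm diameter, 32 mm high, loose; bystander. Origin at the centre of its underside.
There are look-alikes about, which are no part of the job. What is shaped like the part that bears flask_bulb but green, pink or purple is not meant.

How it is judged (in metres and radians):
On the way:
1. the support that holds has been pressed at mid-span, before the flask is in it: 7 to 14 N kept for half a second within 25 mm of mid-span, with mid-span less than 4 mm from where it was at the start (((contact force between the fingers and support_1 between 7 and 14 N and horizontal distance between the grasp point and mid_1 below 0.025 m and distance of mid_1 from where it was at the start of the episode below 0.004 m and distance between flask_bulb and ring_1 above 0.15 m) or (contact force between the fingers and support_2 between 7 and 14 N and horizontal distance between the grasp point and mid_2 below 0.025 m and distance of mid_2 from where it was at the start of the episode below 0.004 m and distance between flask_bulb and ring_2 above 0.15 m) or (contact force between the fingers and support_3 between 7 and 14 N and horizontal distance between the grasp point and mid_3 below 0.025 m and distance of mid_3 from where it was at the start of the episode below 0.004 m and distance between flask_bulb and ring_3 above 0.15 m))), for 0.5 s.
At the end, for the whole second after the job is handed in: The released flask rests in the ring of the support that holds: bulb within 8 mm of the ring's centre from above and 23 to 39 mm over it, neck within 0.3 rad of upright, that ring within 10 mm of its start; beaker, bottle and dish within 30 mm of theirs (((horizontal distance between flask_bulb and ring_1 below 0.008 m and z of flask_bulb in the frame of ring_1 between 0.023 and 0.039 m and distance of ring_1 from where it was at the start of the episode below 0.01 m) or (horizontal distance between flask_bulb and ring_2 below 0.008 m and z of flask_bulb in the frame of ring_2 between 0.023 and 0.039 m and distance of ring_2 from where it was at the start of the episode below 0.01 m) or (horizontal distance between flask_bulb and ring_3 below 0.008 m and z of flask_bulb in the frame of ring_3 between 0.023 and 0.039 m and distance of ring_3 from where it was at the start of the episode below 0.01 m)) and angle between flask_bulb's own z axis and vertical below 0.3 rad and linear speed of flask below 0.03 m/s and distance of each of beaker, bottle, dish from where it was at the start of the episode below 0.03 m); the robot touches nothing.
It fails at once if a ring support is pressed by the fingers with more than 20 N (contact force between the fingers and support_1 above 20 N or contact force between the fingers and support_2 above 20 N or contact force between the fingers and support_3 above 20 N).
It fails at once if a support is made to sink more than 16 mm at mid-span (distance of any of mid_1, mid_2, mid_3 from where it was at the start of the episode above 0.016 m).
It fails at once if the flask is set on or knocked against a support with more than 20 N (contact force between flask and support_1 above 20 N or contact force between flask and support_2 above 20 N or contact force between flask and support_3 above 20 N).
It fails at once if beaker, bottle or dish is moved more than 30 mm (distance of any of beaker, bottle, dish from where it was at the start of the episode above 0.03 m).
It also fails if it takes over 72 s, if anything falls off the work surface, if the arm or the gripper's body presses on something with over 40 N, if the wrist force passes 120 N, or if a joint passes its speed limit or range.

ROBOT

A 6-joint arm with a two-finger parallel gripper is mounted at the origin on the work surface. World frame = base frame: x ahead of the robot, y to its left, z up, the work surface at z = 0. Lengths are in m, angles in degrees, forces in N, time in s.
With the tool pointing down it reaches from about 0.375 to 0.9 m from the base axis. Payload 3.1 kg.
Tool frame: the origin (TCP) lies at the very end of the fingers, on their centre line; the grasp point (between the pads) lies 19 mm behind it (bot.grip_point_offset is the distance from the TCP to the grasp point, in m); z points along the fingers, x is the direction in which the jaws open and shut, and the axes are right-handed (so a half turn about z gives the same grasp; the last joint's range is limited). The gripper opens to 87 mm and grips with 3 to 60 N. Pads are 19 mm wide; open, the fingers measure 117 mm over their backs; the gripper's body (75 mm by 190 mm) begins 51 mm behind the grasp point.
Start: joints at [59.33, 30.224, 82.088, -0, 67.689, -10.227], TCP at [0.218, 0.586, 0.223] pointing down, gripper open.
Joint ranges: [-176.69, 176.69], [-43.24, 126.21], [12.49, 139.97], [-82, 262], [0, 151.66], [-163.58, 163.58]. Speed limits (degrees/s): [159.86, 159.86, 180, 180, 180, 180].

INTERFACE

Orientations are given as a 3x3 rotation matrix whose columns are the frame's x, y, z axes.
In Python, from rig import bot, capture, recognise, place_of gives the robot as it stands.
- The arm moves only by the tool send_rows, never from a script. Its argument "motion" is a list of rows, each a list of 2 entries, a list of its own where there are three numbers: the shift along the tool's x, y, z in mm, then the turn about the tool's z in rad. A call has exactly 5 rows; each row shifts and turns the pose as measured when the row begins, along the tool's axes as they then stand; what a row does not reach is not made up. A row lasts 1/12 s, in which the tool goes at most 41.7 mm and 7.16 degrees, less where a joint would pass 70% of its speed; a pose out of reach is approached as far as the arm can. A call with a gripper value outside its range is refused whole. "gripper" is the closure, from 0 (fully open) to 1 (shut), set as the call begins (left out, the last holds). The fingers move at their own pace and stop on an object; the grip force is fixed at half the most. Time passes only in rows, so rows that do not move let the fingers close, or fill a call up. It gives the time, the measured TCP pose, the force and the opening at its end, in the units of the state.
- bot.read_state(): the state, without advancing time (a new reading comes with each control period).
- capture(name): name is "scene" or "top"; returns a dict with "image" (384x512x3 uint8, blue, green, red), "fx", "fy", "cx", "cy" (pixels), "rvec" (rotation vector, rad) and "tvec" (3), from world to camera coordinates, as OpenCV has them. Camera axes: x right, y down, z forward; pixel columns grow to the right and rows downward; lengths in m; the calibration is good to about 2 mm. A picture is of the moment at which its call begins. There is no depth.
- bot.hand_in(): hands the job in, once; it reports no verdict.
Trained networks look in the newest picture that a camera, given by its name, has taken for a name from the list of things; names that differ only in an ending like _2 or _b are one class to them, and where a whole thing is asked for, a point or a joint stands for the part that bears it (a point fixed in the world has none). Each returns a list of dicts, best first, with "p" (0 to 1); they miss things now and then, are a little off and sometimes report something else, mostly with a low value. They report only what shows in the picture. A call takes as long as a camera call. They do not tell look-alikes from the thing itself.
- recognise(camera, target): "xy" ([column, row] in pixels, amid what is visible of it).
- place_of(camera, target): "xy" ([column, row] in pixels: a listed point, or the origin of a listed thing).
The state is a dict: "time_s": time; "joint_positions": joint angles; "qvel": joint speeds; "tau": joint torques, N m; "position": TCP position; "tcp_rot": TCP orientation; "force": force on the tool from outside, world axes, zero at the start; "moment": the same for the moment, N m; "opening": opening from 0.0 (shut) to 1.0 (fully open).
Only numpy, scipy, OpenCV 4.12 (cv2) and the standard library are available. Lean on these libraries where they do the work, as an engineer would, in place of code of your own. Each camera call takes 0.05 s, during which the arm holds its last target.

## Working session

There is one attempt and no reset: what is moved stays moved. The work goes in short steps, Python scripts to look and compute and a tool call to move; the robot and the scene stay as the last step left them, time stands still between calls to the robot, and variables do not carry over. Pictures are saved under pics/ and viewed, and the job is handed in when it is done.

Besides the shell and the picture viewer there is one more tool, called after "Call:" by a JSON object that holds its "fn" and its "kwargs", one argument or row to a line. send_rows: Moves the arm, as the interface text tells. Its arguments: {"type":"object","properties":{"motion":{"type":"array","items":{"type":"array"}},"gripper":{"type":"number"}},"required":["motion"]}

```bash
ls; mkdir -p pics; python3 - <<'E'
from rig import bot, capture, recognise, place_of
import cv2
print(bot.read_state(), bot.grip_point_offset)
for c in ("scene","top"):
    r=capture(c); cv2.imwrite(f"pics/{c}0.png",r["image"]); print(c,r["fx"],r["fy"],r["cx"],r["cy"],r["rvec"],r["tvec"])
    for n in ("frame","support_1","mid_1","ring_1","flask_bulb","flask_neck","beaker","bottle","dish"):
        print(n,[(round(d["p"],2),[round(float(v),1) for v in d["xy"]]) for d in place_of(c,n)][:5])
E
```

```text
pics
{'time_s': 0.0, 'joint_positions': array([ 5.93289430e+01,  3.02804329e+01,  8.21570925e+01,  1.28691921e-03,
        6.76891679e+01, -1.02263237e+01]), 'qvel': array([ 0.02630516,  0.1456175 ,  0.06468073, -0.0618269 , -0.07821134,
        0.07555939]), 'tau': array([-1.10899378e-03, -4.40033019e+01, -1.76596302e+01,  6.33506547e-02,
        5.79342199e-02, -1.77093789e-04]), 'position': array([0.21788761, 0.58500039, 0.22155199]), 'tcp_rot': array([[ 3.49310485e-01,  9.37006335e-01, -1.14583143e-03],
       [ 9.37004517e-01, -3.49312120e-01, -1.89128713e-03],
       [-2.17240083e-03, -4.13002797e-04, -9.99997555e-01]]), 'force': array([ 0.74901408, -0.57186296, -0.51619653]), 'moment': array([-0.02460307,  0.00108537, -0.01115393]), 'opening': 0.9998275527481247} 0.0187
scene 493.24197711015995 493.24197711015995 251.88602550365476 185.07313589179486 [ 1.86881676  1.59352441 -0.64039514] [-0.04788229 -0.282531    1.78623091]
frame []
support_1 [(0.96, [295.3, 198.4]), (0.61, [340.6, 190.5]), (0.61, [245.3, 205.7])]
mid_1 [(0.7, [236.9, 185.5]), (0.63, [284.6, 170.8]), (0.6, [3
[... 533 characters left out ...]
.19967529 -2.17035589  0.13031169] [-0.04842622  0.55055989  1.19323762]
frame [(0.84, [231.5, 175.9]), (0.3, [211.5, 123.8])]
support_1 [(0.82, [276.4, 161.5]), (0.68, [229.8, 166.7]), (0.57, [183.1, 171.6]), (0.53, [240.8, 243.5])]
mid_1 [(0.76, [182.1, 193.8]), (0.67, [283.8, 189.3]), (0.61, [231.4, 190.3])]
ring_1 [(0.79, [181.8, 218.7]), (0.7, [233.2, 215.8]), (0.6, [282.8, 213.0])]
flask_bulb [(0.88, [342.2, 228.6]), (0.75, [386.7, 259.5]), (0.73, [363.5, 171.0]), (0.61, [328.3, 280.8])]
flask_neck [(0.96, [396.2, 259.2]), (0.94, [372.0, 171.3]), (0.93, [345.8, 229.4]), (0.82, [334.9, 287.8])]
beaker [(0.62, [241.1, 242.5])]
bottle [(0.69, [210.6, 128.7])]
dish [(0.97, [151.6, 233.0])]
```

View pics/scene0.png

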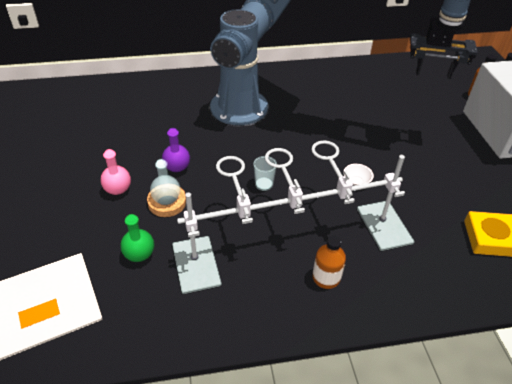

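View pics/top0.png

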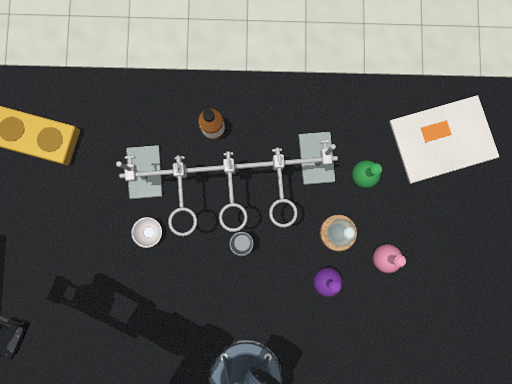

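```bash
python3 - <<'E'
import cv2
a=cv2.imread("pics/scene0.png")[120:290,90:230]; b=cv2.imread("pics/top0.png")[150:310,300:420]
cv2.imwrite("pics/cropA.png",cv2.resize(a,None,fx=3.5,fy=3.5,interpolation=cv2.INTER_CUBIC)); cv2.imwrite("pics/cropB.png",cv2.resize(b,None,fx=3.5,fy=3.5,interpolation=cv2.INTER_CUBIC))
E
```

```text
(no output)
```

View pics/cropA.png

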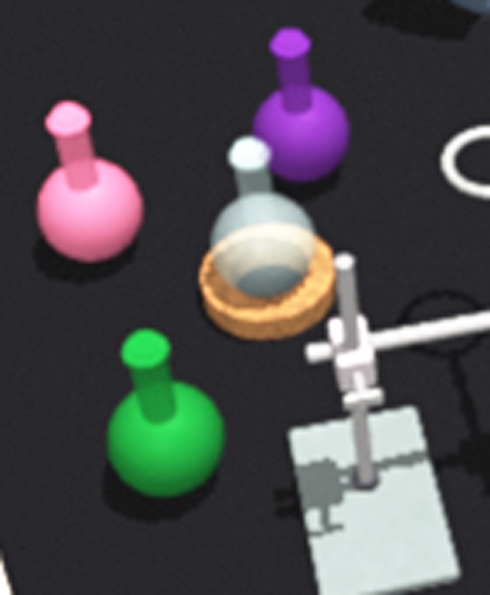

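View pics/cropB.png

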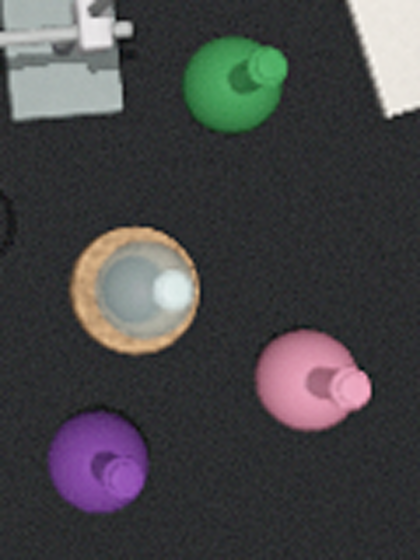

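The real flask is the clear one in the cork ring: scene (163,190), top (342,229). The green (137,247), pink (115,178) and purple (177,157) flasks are the look-alikes. In the top view world +y is to the left, so support_1 is the left one (rod near 182,194). Next I'll fit the frame pose and the flask position.

```bash
cat > h.py <<'E'
import numpy as np, cv2
from scipy.optimize import least_squares
def proj(c,P):
    return cv2.projectPoints(np.array(P,float).reshape(-1,3),np.array(c["rvec"]),np.array(c["tvec"]),np.array([[c["fx"],0,c["cx"]],[0,c["fy"],c["cy"]],[0,0,1.]]),None)[0].reshape(-1,2)
def tri(cams,uvs,z=None):
    f=lambda p:np.concatenate([proj(c,p if z is None else [p[0],p[1],z])[0]-u for c,u in zip(cams,uvs)])
    r=least_squares(f,[.5,0,.1] if z is None else [.5,0]); return r.x,r.fun
E
python3 - <<'E'
from h import *
from rig import *
cs,ct=capture("scene"),capture("top")
S={"s":[[340.6,190.5],[295.3,198.4],[245.3,205.7]],"m":[[333.4,167.8],[284.6,170.8],[236.9,185.5]],"r":[[323.6,150.7],[279.3,158.2],[228.6,167.3]]}
T={"s":[[183.1,171.6],[229.8,166.7],[276.4,161.5]],"m":[[182.1,193.8],[231.4,190.3],[283.8,189.3]],"r":[[181.8,218.7],[233.2,215.8],[282.8,213.0]]}
L={"s":(0,.15),"m":(-.07,.175),"r":(-.14,.17)}
for k in S:
  for i in range(3): x,f=tri([cs,ct],[S[k][i],T[k][i]]); print(k,i+1,x.round(4),f.round(1))
def pts(p):
  c,s=np.cos(p[2]),np.sin(p[2]); out=[]
  for k in "smr":
    for i in range(3):
      x,y=L[k][0],.135*(1-i); out.append([p[0]+c*x-s*y,p[1]+s*x+c*y,L[k][1]])
  return np.array(out)
us=np.array(S["s"]+S["m"]+S["r"]);ut=np.array(T["s"]+T["m"]+T["r"])
f=lambda p:np.concatenate([(proj(cs,pts(p))-us).ravel(),(proj(ct,pts(p))-ut).ravel()])
r=least_squares(f,[.6,0,0],loss="soft_l1"); print(r.x,np.round(f(r.x).reshape(2,9,2),1).tolist()); print(pts(r.x).round(4))
for n,a,b in (("bulb",[163.1,190.6],[342.2,228.6]),("neck",[162.5,172.5],[345.8,229.4])):
  x,q=tri([cs,ct],[a,b]);print(n,x.round(4),q.round(1))
for n,a,b in (("beaker",[264.6,187.3],[241.1,242.5]),("dish",[361.5,180.4],[151.6,233]),("bottle",[329.1,277.7],[210.6,128.7])):
  x,q=tri([cs,ct],[a,b]);print(n,x.round(4),q.round(1))
# ring ellipse refinement
for c,n in ((cs,"s"),(ct,"t")):
  im=c["image"].copy()
  P=pts(r.x)
  for i in range(3):
    a=np.linspace(0,2*np.pi,60)
    for R in (.030,.038):
      q=proj(c,np.c_[P[6+i,0]+R*np.cos(a),P[6+i,1]+R*np.sin(a),0*a+.17])
      pass
    for k in (0,3,6):
      pass
  big=cv2.resize(im,None,fx=4,fy=4,interpolation=cv2.INTER_CUBIC)
  for i in range(3):
    for R in (.030,.038):
      q=proj(c,np.c_[P[6+i,0]+R*np.cos(a),P[6+i,1]+R*np.sin(a),0*a+.17])
      cv2.polylines(big,[np.int32(q*4+2)],True,(0,0,255),1)
  for q in proj(c,P): cv2.circle(big,tuple(np.int32(q*4+2)),3,(0,255,0),-1)
  cv2.imwrite(f"pics/fit_{n}.png",big[480:960,800:1500] if n=="s" else big[560:980,500:1250])
E
```

```text
s 1 [0.5986 0.1798 0.146 ] [-0.5  0.  -0.5 -0.1]
s 2 [0.6137 0.0527 0.1519] [-1.   0.  -1.1 -0.3]
s 3 [ 0.6283 -0.0771  0.1613] [-0.4 -0.  -0.4 -0.1]
m 1 [0.5347 0.1761 0.1688] [-0.3  0.  -0.3 -0.1]
m 2 [0.5441 0.0413 0.1853] [ 0.4 -0.   0.4  0.1]
m 3 [ 0.5529 -0.0925  0.1604] [-2.4 -0.2 -2.5 -0.5]
r 1 [0.4669 0.171  0.1718] [ 1.  -0.1  1.   0.3]
r 2 [0.4776 0.0389 0.1705] [-0.8 -0.  -0.7 -0.2]
r 3 [ 0.4865 -0.0979  0.1636] [0.4 0.  0.4 0.1]
[0.61500603 0.04964939 0.09158941] [[[1.8, -0.1], [-2.2, 1.0], [-3.5, 3.1], [0.4, -2.2], [0.9, 3.1], [-1.7, -3.0], [0.7, -0.5], [-1.7, -0.3], [0.6, -1.4]], [[-2.2, -1.8], [0.1, -0.6], [2.1, 1.0], [-1.3, 0.4], [-0.1, 0.0], [-2.5, -2.8], [0.9, 1.6], [0.0, 0.6], [0.5, -0.5]]]
[[ 0.6027  0.1841  0.15  ]
 [ 0.615   0.0496  0.15  ]
 [ 0.6274 -0.0848  0.15  ]
 [ 0.533   0.1777  0.175 ]
 [ 0.5453  0.0432  0.175 ]
 [ 0.5576 -0.0912  0.175 ]
 [ 0.4632  0.1713  0.17  ]
 [ 0.4756  0.0368  0.17  ]
 [ 0.4879 -0.0976  0.17  ]]
bulb [ 0.4476 -0.2817  0.0629] [0.1 0.  0.1 0. ]
neck [ 0.4448 -0.2761  0.1302] [0. 0. 0. 0.]
beaker [ 0.4013  0.0202 -0.0151] [-0.4 -0.  -0.4 -0.1]
dish [ 4.308e-01  3.071e-01 -3.000e-04] [-4.2  0.5 -4.1 -1.2]
bottle [ 0.76    0.1232 -0.005 ] [-0.4  0.  -0.4 -0.1]
```

View pics/fit_s.png

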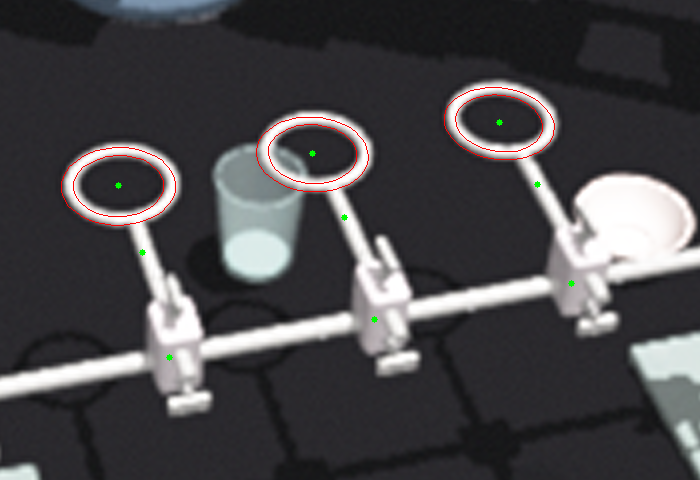

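View pics/fit_t.png

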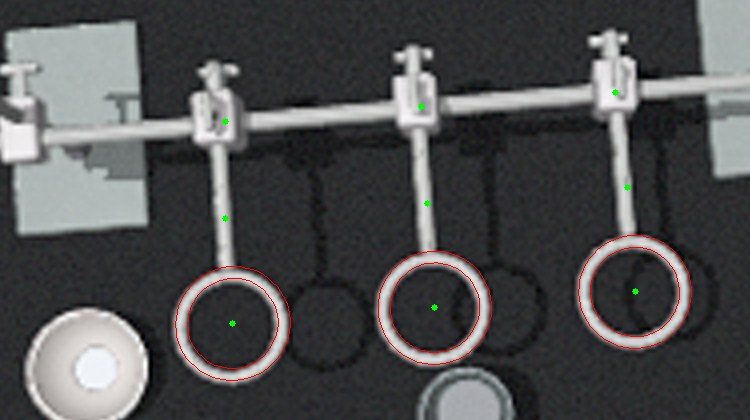

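The fit matches both pictures, with rings at top (182,219), (233,216) and (283,213). I'll refine the rings and the flask against the images.

```bash
python3 - <<'E'
from h import *
from rig import *
cs,ct=capture("scene"),capture("top")
from scipy.optimize import minimize
from scipy.ndimage import map_coordinates,gaussian_filter
G={id(c):gaussian_filter(cv2.cvtColor(c["image"],cv2.COLOR_BGR2GRAY).astype(float),.7) for c in (cs,ct)}
def samp(c,P):
  q=proj(c,P); return map_coordinates(G[id(c)],[q[:,1],q[:,0]],order=1)
a=np.linspace(0,2*np.pi,90,endpoint=False)
def circ(x,y,z,R): return np.c_[x+R*np.cos(a),y+R*np.sin(a),0*a+z]
for cams in ([cs],[ct],[cs,ct]):
  def cost(p):
    s=0
    cc,ss=np.cos(p[2]),np.sin(p[2])
    for c in cams:
      for i in range(3):
        x,y=-.14,.135*(1-i); X=p[0]+cc*x-ss*y;Y=p[1]+ss*x+cc*y
        s+=samp(c,circ(X,Y,.17,.034)).mean()-.5*samp(c,circ(X,Y,.17,.027)).mean()-.5*samp(c,circ(X,Y,.17,.041)).mean()
        t=np.linspace(-.095,-.03,30)
        for o,w in ((0,1),(.009,-.5),(-.009,-.5)):
          yy=y+o; s+=.5*w*samp(c,np.c_[p[0]+cc*t-ss*yy,p[1]+ss*t+cc*yy,0*t+.17]).mean()
    return -s
  r=minimize(cost,[.615,.0496,.0916],method="Nelder-Mead",options=dict(initial_simplex=[[.615,.0496,.0916],[.621,.0496,.0916],[.615,.0556,.0916],[.615,.0496,.11]])); p=r.x
  print(p.round(4),r.fun)
cc,ss=np.cos(p[2]),np.sin(p[2])
for l in (-.07,-.14):
  print(l,[(round(p[0]+cc*l-ss*y,4),round(p[1]+ss*l+cc*y,4)) for y in (.135,0,-.135)])
# flask overlay + others
for n,u,v in (("purple",[176.8,157.5],[328.3,280.8]),("green",[137,246.8],[363.5,171]),("pink",[115.4,178],[386.7,259.5])):
  print(n,tri([cs,ct],[u,v])[0].round(3))
for n,x,y in (("A",.4462,-.279),):
  for c,nm in ((cs,"s"),(ct,"t")):
    big=cv2.resize(c["image"],None,fx=6,fy=6,interpolation=cv2.INTER_CUBIC)
    for z,R,col in ((.025,.055,(0,0,255)),(.0,.055,(0,0,255)),(.063,.0425,(0,255,0)),(.17,.0165,(255,0,255))):
      cv2.polylines(big,[np.int32(proj(c,circ(x,y,z,R))*6+3)],True,col,1)
    u,v=(proj(c,[x,y,.08])[0]*6).astype(int); cv2.imwrite(f"pics/fl_{nm}.png",big[v-240:v+240,u-240:u+240])
E
```

```text
[0.612  0.0536 0.0973] -572.6797838154299
[0.6137 0.0522 0.0993] -601.3861335266217
[0.6132 0.0528 0.0983] -1138.467021514718
-0.07 [(np.float64(0.5303), np.float64(0.1803)), (np.float64(0.5435), np.float64(0.0459)), (np.float64(0.5568), np.float64(-0.0884))]
-0.14 [(np.float64(0.4606), np.float64(0.1734)), (np.float64(0.4739), np.float64(0.0391)), (np.float64(0.4871), np.float64(-0.0953))]
purple [ 0.294 -0.239  0.047]
green [ 0.624 -0.356  0.044]
pink [ 0.357 -0.419  0.045]
```

View pics/fl_s.png

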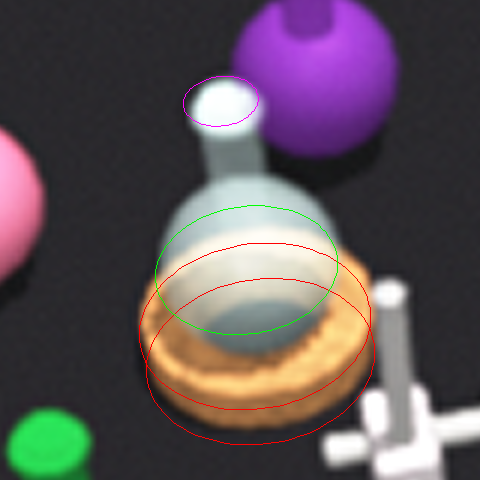

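View pics/fl_t.png

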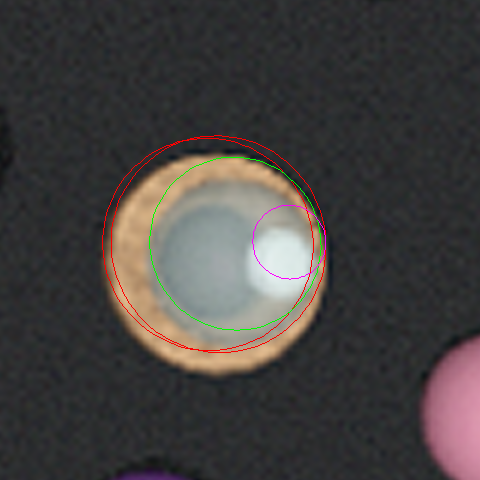

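The overlay is about 1 cm off in x, since the cork sits nearer the robot. I'll fit the cork by colour.

```bash
python3 - <<'E'
from h import *
from rig import *
cs,ct=capture("scene"),capture("top")
a=np.linspace(0,2*np.pi,90,endpoint=False)
def circ(x,y,z,R): return np.c_[x+R*np.cos(a),y+R*np.sin(a),0*a+z]
H={}
for c,w,nm in ((cs,(100,140,200,230),"s"),(ct,(310,200,370,265),"t")):
  hsv=cv2.cvtColor(c["image"],cv2.COLOR_BGR2HSV); m=((hsv[...,0]<22)&(hsv[...,0]>5)&(hsv[...,1]>70)&(hsv[...,2]>90)).astype(np.uint8)
  mm=np.zeros_like(m); mm[w[1]:w[3],w[0]:w[2]]=m[w[1]:w[3],w[0]:w[2]]
  ys,xs=np.nonzero(mm); h=cv2.convexHull(np.c_[xs,ys].astype(np.float32)).reshape(-1,2); H[nm]=h; print(nm,h.min(0),h.max(0))
def model(c,x,y):
  return cv2.convexHull(np.r_[proj(c,circ(x,y,.025,.055)),proj(c,circ(x,y,0,.055))].astype(np.float32))
def f(p,which):
  out=[]
  for nm,c in which:
    M=model(c,*p); out+=[cv2.pointPolygonTest(M,tuple(map(float,q)),True)-.5 for q in H[nm]]
  return out
for wh in ([("s",cs)],[("t",ct)],[("s",cs),("t",ct)]):
  r=least_squares(f,[.436,-.28],args=(wh,),loss="soft_l1",diff_step=1e-3); print(r.x.round(4),np.abs(r.fun).mean())
x,y=r.x
for c,nm in ((cs,"s"),(ct,"t")):
    big=cv2.resize(c["image"],None,fx=6,fy=6,interpolation=cv2.INTER_CUBIC)
    for zb in (.055,.062):
      s=[]
      for t in np.linspace(-1.5,1.5,31): s.append(proj(c,circ(x,y,zb+.0425*np.sin(t),.0425*np.cos(t))))
      hh=cv2.convexHull(np.concatenate(s).astype(np.float32)).reshape(-1,2)
      col=(0,255,0) if zb==.055 else (255,0,255)
      cv2.polylines(big,[np.int32(hh*6+3)],True,col,1)
      cv2.polylines(big,[np.int32(proj(c,circ(x,y,zb+.1095,.011))*6+3)],True,col,1)
    u,v=(proj(c,[x,y,.08])[0]*6).astype(int); cv2.imwrite(f"pics/fm_{nm}.png",big[v-240:v+240,u-240:u+240])
E
python3 -c "
import cv2,numpy as np
cv2.imwrite('pics/fm.png',cv2.resize(np.hstack([cv2.imread('pics/fm_s.png'),cv2.imread('pics/fm_t.png')]),(800,400)))"
```

```text
s [147. 187.] [185. 216.]
t [320. 215.] [356. 251.]
[ 0.4365 -0.2775] 0.5223909602926781
[ 0.4361 -0.2796] 0.45424760166401085
[ 0.4362 -0.2786] 0.5068562752931274
```

View pics/fm.png

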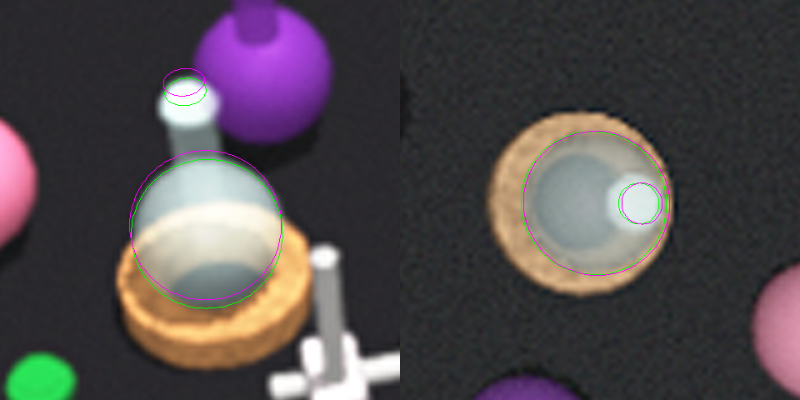

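The flask axis is at (0.436, -0.279) and the bulb is at z≈0.053. Both cameras agree and the sizes match. Moving to support_1 with the fingers shut.

Call:
{"fn": "send_rows", "kwargs": {
  "gripper": 1,
  "motion": [
    [[-18,29,0],0],
    [[-18,29,0],0],
    [[-18,29,0],0],
    [[-18,29,0],0],
    [[-18,29,0],0]
  ]
}}

```text
time_s: 1.72
position: [0.3221, 0.453, 0.2222]
tcp_rot: [[0.337, 0.941, 0.001], [0.941, -0.337, 0.006], [0.006, -0.001, -1.0]]
force: [0.5, 0.1, -1.1]
opening: 0.705
```

Call:
{"fn": "send_rows", "kwargs": {
  "motion": [
    [[-18,29,0],0],
    [[-18,29,0],0],
    [[-18,29,0],0],
    [[-18,29,0],0],
    [[-18,29,0],0]
  ]
}}

```text
time_s: 2.13
position: [0.4325, 0.3129, 0.2225]
tcp_rot: [[0.336, 0.942, 0.003], [0.942, -0.336, 0.008], [0.008, 0.0, -1.0]]
force: [-1.1, 0.2, 0.3]
opening: 0.322
```

Call:
{"fn": "send_rows", "kwargs": {
  "motion": [
    [[-18,27,0],0],
    [[-18,27,0],0],
    [[-18,27,0],0],
    [[-18,27,0],0],
    [[-12,20,0],0]
  ]
}}

```text
time_s: 2.55
position: [0.5306, 0.1823, 0.223]
tcp_rot: [[0.338, 0.941, 0.007], [0.941, -0.338, 0.008], [0.01, 0.004, -1.0]]
force: [0.3, 0.3, -0.4]
opening: 0.021
```

```bash
cat > go.py <<'E'
import sys,numpy as np
from rig import bot
s=bot.read_state(); R=s["tcp_rot"]; t=np.array([float(v) for v in sys.argv[1:4]])
print("t",round(s["time_s"],2),"pos",s["position"].round(4),"F",s["force"].round(2),"tool delta mm",(R.T@(t-s["position"])*1000).round(1),"yaw x deg",np.degrees(np.arctan2(R[1,0],R[0,0])).round(1))
E
python3 go.py .5303 .1803 .19
```

```text
t 2.55 pos [0.5306 0.1823 0.223 ] F [ 0.3   0.31 -0.39] tool delta mm [-2.3  0.2 33. ] yaw x deg 70.2
```

Call:
{"fn": "send_rows", "kwargs": {
  "motion": [
    [[-2,0,8],0],
    [[0,0,8],0],
    [[0,0,8],0],
    [[0,0,8],0],
    [[0,0,4],0]
  ]
}}

```text
time_s: 2.97
position: [0.5335, 0.1776, 0.1851]
tcp_rot: [[0.344, 0.939, 0.011], [0.939, -0.344, 0.008], [0.011, 0.007, -1.0]]
force: [-1.7, 0.0, -0.2]
opening: 0.006
```

Call:
{"fn": "send_rows", "kwargs": {
  "motion": [
    [[0,0,0],0],
    [[0,0,0],0],
    [[0,0,0],0],
    [[0,0,0],0],
    [[0,0,0],0]
  ]
}}

```text
time_s: 3.38
position: [0.5297, 0.1813, 0.1831]
tcp_rot: [[0.338, 0.941, 0.005], [0.941, -0.338, 0.008], [0.009, 0.002, -1.0]]
force: [0.3, -0.6, -0.6]
opening: 0.008
```

```bash
python3 go.py .5303 .1803 .175
```

```text
t 3.38 pos [0.5297 0.1813 0.1831] F [ 0.33 -0.65 -0.61] tool delta mm [-0.8  0.9  8.1] yaw x deg 70.2
```

Call:
{"fn": "send_rows", "kwargs": {
  "motion": [
    [[0,0,1],0],
    [[0,0,1],0],
    [[0,0,1],0],
    [[0,0,1],0],
    [[0,0,1],0]
  ]
}}

```text
time_s: 3.8
position: [0.5307, 0.1818, 0.1792]
tcp_rot: [[0.338, 0.941, 0.009], [0.941, -0.338, 0.009], [0.011, 0.005, -1.0]]
force: [0.6, 0.6, 0.1]
opening: 0.003
```

Call:
{"fn": "send_rows", "kwargs": {
  "motion": [
    [[0,0,0.5],0],
    [[0,0,0.5],0],
    [[0,0,0.5],0],
    [[0,0,0.5],0],
    [[0,0,0.5],0]
  ]
}}

```text
time_s: 4.22
position: [0.5307, 0.1815, 0.1762]
tcp_rot: [[0.338, 0.941, 0.008], [0.941, -0.338, 0.008], [0.011, 0.005, -1.0]]
force: [-0.3, -0.1, -0.6]
opening: 0.004
```

Call:
{"fn": "send_rows", "kwargs": {
  "motion": [
    [[0,0,0.5],0],
    [[0,0,0.5],0],
    [[0,0,0.5],0],
    [[0,0,0.5],0],
    [[0,0,0.5],0]
  ]
}}

```text
time_s: 4.63
position: [0.5306, 0.1815, 0.1747]
tcp_rot: [[0.338, 0.941, 0.008], [0.941, -0.338, 0.008], [0.011, 0.005, -1.0]]
force: [-1.7, 0.2, 2.8]
opening: 0.007
```

Call:
{"fn": "send_rows", "kwargs": {
  "motion": [
    [[0,0,0.5],0],
    [[0,0,0.5],0],
    [[0,0,0.5],0],
    [[0,0,0.5],0],
    [[0,0,0.5],0]
  ]
}}

```text
time_s: 5.05
position: [0.53, 0.1814, 0.1729]
tcp_rot: [[0.338, 0.941, 0.008], [0.941, -0.338, 0.008], [0.01, 0.005, -1.0]]
force: [-2.3, -0.2, 3.6]
opening: 0.005
```

Call:
{"fn": "send_rows", "kwargs": {
  "motion": [
    [[0,0,0.5],0],
    [[0,0,0.5],0],
    [[0,0,0.5],0],
    [[0,0,0.5],0],
    [[0,0,0.5],0]
  ]
}}

```text
time_s: 5.47
position: [0.5291, 0.1813, 0.17]
tcp_rot: [[0.338, 0.941, 0.006], [0.941, -0.338, 0.008], [0.009, 0.003, -1.0]]
force: [-2.1, -1.2, 4.4]
opening: 0.006
```

The rod has sunk about 4 mm at only 4 N, so support_1 is slack. Easing off and going on to support_2.

Call:
{"fn": "send_rows", "kwargs": {
  "motion": [
    [[0,0,-4],0],
    [[0,0,-8],0],
    [[0,0,-10],0],
    [[-10,3,-5],0],
    [[-25,12,0],0]
  ]
}}

```text
time_s: 5.88
position: [0.5323, 0.1456, 0.1979]
tcp_rot: [[0.333, 0.943, 0.008], [0.943, -0.333, 0.01], [0.012, 0.005, -1.0]]
force: [1.2, 0.1, -0.4]
opening: 0.005
```

Call:
{"fn": "send_rows", "kwargs": {
  "motion": [
    [[-25,12,0],0],
    [[-25,12,0],0],
    [[-25,12,0],0],
    [[-15,8,0],0],
    [[0,0,0],0]
  ]
}}

```text
time_s: 6.3
position: [0.5474, 0.0357, 0.2018]
tcp_rot: [[0.332, 0.943, 0.019], [0.943, -0.332, 0.006], [0.012, 0.016, -1.0]]
force: [0.7, -0.6, 1.1]
opening: 0.006
```

```bash
python3 go.py .5435 .0459 .183
```

```text
t 6.3 pos [0.5474 0.0357 0.2018] F [ 0.66 -0.64  1.12] tool delta mm [ 8.1 -7.3 18.8] yaw x deg 70.6
```

Call:
{"fn": "send_rows", "kwargs": {
  "motion": [
    [[4,-4,0],0],
    [[4,-3,4],0],
    [[0,0,5],0],
    [[0,0,4],0],
    [[0,0,2],0]
  ]
}}

```text
time_s: 6.72
position: [0.5432, 0.0476, 0.1873]
tcp_rot: [[0.333, 0.943, 0.022], [0.943, -0.333, 0.007], [0.013, 0.018, -1.0]]
force: [0.0, -0.0, 0.2]
opening: 0.002
```

```bash
python3 go.py .5435 .0459 .177
```

```text
t 6.72 pos [0.5432 0.0476 0.1873] F [ 0.   -0.03  0.17] tool delta mm [-1.6  0.6 10.3] yaw x deg 70.6
```

Call:
{"fn": "send_rows", "kwargs": {
  "motion": [
    [[-1,0,2],0],
    [[0,0,2],0],
    [[0,0,2],0],
    [[0,0,1],0],
    [[0,0,0.5],0]
  ]
}}

```text
time_s: 7.13
position: [0.5418, 0.0493, 0.1775]
tcp_rot: [[0.329, 0.944, 0.019], [0.944, -0.329, 0.007], [0.013, 0.015, -1.0]]
force: [-0.1, 0.7, 0.9]
opening: 0.011
```

Call:
{"fn": "send_rows", "kwargs": {
  "motion": [
    [[0,0,0.5],0],
    [[0,0,0.5],0],
    [[0,0,0.5],0],
    [[0,0,0.5],0],
    [[0,0,0.5],0]
  ]
}}

```text
time_s: 7.55
position: [0.5422, 0.0491, 0.1752]
tcp_rot: [[0.329, 0.944, 0.019], [0.944, -0.329, 0.007], [0.013, 0.016, -1.0]]
force: [-1.0, 0.1, 3.6]
opening: 0.003
```

Call:
{"fn": "send_rows", "kwargs": {
  "motion": [
    [[0,0,0.5],0],
    [[0,0,0.5],0],
    [[0,0,0.5],0],
    [[0,0,0.5],0],
    [[0,0,0.5],0]
  ]
}}

```text
time_s: 7.97
position: [0.542, 0.0491, 0.1744]
tcp_rot: [[0.329, 0.944, 0.02], [0.944, -0.329, 0.007], [0.013, 0.016, -1.0]]
force: [-1.7, 0.3, 6.1]
opening: 0.007
```

Call:
{"fn": "send_rows", "kwargs": {
  "motion": [
    [[0,0,0.6],0],
    [[0,0,0.6],0],
    [[0,0,0.6],0],
    [[0,0,0.6],0],
    [[0,0,0.6],0]
  ]
}}

```text
time_s: 8.38
position: [0.5419, 0.0491, 0.174]
tcp_rot: [[0.329, 0.944, 0.021], [0.944, -0.329, 0.007], [0.013, 0.018, -1.0]]
force: [-2.7, -0.2, 7.8]
opening: 0.007
```

Call:
{"fn": "send_rows", "kwargs": {
  "motion": [
    [[0,0,0.7],0],
    [[0,0,0.7],0],
    [[0,0,0.7],0],
    [[0,0,0.7],0],
    [[0,0,0.7],0]
  ]
}}

```text
time_s: 8.8
position: [0.5419, 0.0491, 0.1739]
tcp_rot: [[0.328, 0.944, 0.022], [0.945, -0.328, 0.006], [0.013, 0.019, -1.0]]
force: [-2.0, -0.0, 8.3]
opening: 0.008
```

Call:
{"fn": "send_rows", "kwargs": {
  "motion": [
    [[0,0,0.8],0],
    [[0,0,0.8],0],
    [[0,0,0.8],0],
    [[0,0,0.8],0],
    [[0,0,0.8],0]
  ]
}}

```text
time_s: 9.22
position: [0.5418, 0.0491, 0.1737]
tcp_rot: [[0.327, 0.945, 0.024], [0.945, -0.328, 0.005], [0.013, 0.021, -1.0]]
force: [-2.9, 0.1, 7.9]
opening: 0.006
```

Call:
{"fn": "send_rows", "kwargs": {
  "motion": [
    [[0,0,0.8],0],
    [[0,0,0.8],0],
    [[0,0,0.8],0],
    [[0,0,0.8],0],
    [[0,0,0.8],0]
  ]
}}

```text
time_s: 9.63
position: [0.5419, 0.0491, 0.1737]
tcp_rot: [[0.327, 0.945, 0.026], [0.945, -0.327, 0.004], [0.013, 0.023, -1.0]]
force: [-2.2, 0.7, 9.0]
opening: 0.004
```

Call:
{"fn": "send_rows", "kwargs": {
  "motion": [
    [[0,0,0.8],0],
    [[0,0,0.8],0],
    [[0,0,0.8],0],
    [[0,0,0.8],0],
    [[0,0,0.8],0]
  ]
}}

```text
time_s: 10.05
position: [0.5419, 0.0491, 0.1737]
tcp_rot: [[0.326, 0.945, 0.028], [0.945, -0.326, 0.003], [0.012, 0.026, -1.0]]
force: [-2.7, 1.1, 8.4]
opening: 0.004
```

Call:
{"fn": "send_rows", "kwargs": {
  "motion": [
    [[0,0,1.0],0],
    [[0,0,1.0],0],
    [[0,0,1.0],0],
    [[0,0,1.0],0],
    [[0,0,1.0],0]
  ]
}}

```text
time_s: 10.47
position: [0.5418, 0.0491, 0.1735]
tcp_rot: [[0.325, 0.945, 0.03], [0.946, -0.326, 0.002], [0.012, 0.028, -1.0]]
force: [-2.9, -0.4, 9.7]
opening: 0.003
```

Call:
{"fn": "send_rows", "kwargs": {
  "motion": [
    [[0,0,1.0],0],
    [[0,0,1.0],0],
    [[0,0,1.0],0],
    [[0,0,1.0],0],
    [[0,0,1.0],0]
  ]
}}

```text
time_s: 10.88
position: [0.5418, 0.0491, 0.1735]
tcp_rot: [[0.325, 0.945, 0.033], [0.946, -0.325, 0.002], [0.012, 0.03, -0.999]]
force: [-3.0, 0.5, 10.1]
opening: 0.001
```

support_2 has held about 8–10 N for over 2 s and sunk only about 1.5–2 mm, so it is the tight one. Only one support is tight, so support_3 needn't be pressed. Lifting off and opening on the way to the flask.

Call:
{"fn": "send_rows", "kwargs": {
  "motion": [
    [[0,0,-5],0],
    [[0,0,-12],0],
    [[0,0,-15],0],
    [[0,0,-15],0],
    [[-10,0,-8],0]
  ]
}}

```text
time_s: 11.3
position: [0.5363, 0.0402, 0.2275]
tcp_rot: [[0.323, 0.946, 0.03], [0.946, -0.324, 0.002], [0.012, 0.027, -1.0]]
force: [-0.0, -0.0, 0.3]
opening: 0.003
```

Call:
{"fn": "send_rows", "kwargs": {
  "gripper": 0,
  "motion": [
    [[-33,1,0],0],
    [[-33,1,0],0],
    [[-33,1,0],0],
    [[-33,1,0],0],
    [[-33,1,0],0]
  ]
}}

```text
time_s: 11.72
position: [0.4888, -0.1215, 0.2274]
tcp_rot: [[0.312, 0.949, 0.038], [0.95, -0.313, 0.001], [0.013, 0.036, -0.999]]
force: [-0.4, 0.6, -0.4]
opening: 0.297
```

```bash
python3 go.py .436 -.279 .2
```

```text
t 11.72 pos [ 0.4888 -0.1215  0.2274] F [-0.37  0.59 -0.37] tool delta mm [-166.5   -1.9   25.3] yaw x deg 71.8
```

Call:
{"fn": "send_rows", "kwargs": {
  "motion": [
    [[-30,0,0],0],
    [[-30,0,0],0],
    [[-30,0,0],0],
    [[-30,0,0],0],
    [[-30,0,0],0]
  ]
}}

```text
time_s: 12.13
position: [0.436, -0.2741, 0.2243]
tcp_rot: [[0.314, 0.949, 0.038], [0.949, -0.314, -0.001], [0.011, 0.036, -0.999]]
force: [0.6, -0.4, 0.0]
opening: 0.684
```

Call:
{"fn": "send_rows", "kwargs": {
  "motion": [
    [[0,0,0],0],
    [[0,0,0],0],
    [[0,0,0],0],
    [[0,0,0],0],
    [[0,0,0],0]
  ]
}}

```text
time_s: 12.55
position: [0.4327, -0.2808, 0.223]
tcp_rot: [[0.322, 0.946, 0.037], [0.947, -0.322, -0.004], [0.008, 0.036, -0.999]]
force: [0.2, 1.6, -0.2]
opening: 0.983
```

```bash
python3 go.py .436 -.279 .19; python3 - <<'E'
from h import *
from rig import *
print(bot.read_state()["tcp_rot"].round(3))
cs,ct=capture("scene"),capture("top")
for c,n in ((cs,"s"),(ct,"t")):
  u=proj(c,[.436,-.279,.12])[0].astype(int); im=c["image"][max(u[1]-75,0):u[1]+75,max(u[0]-65,0):u[0]+65]
  cv2.imwrite(f"pics/a_{n}.png",cv2.resize(im,(520,600),interpolation=cv2.INTER_CUBIC))
E
python3 -c "
import cv2,numpy as np
cv2.imwrite('pics/a.png',cv2.resize(np.hstack([cv2.imread('pics/a_s.png'),cv2.imread('pics/a_t.png')]),(800,460)))"
```

```text
t 12.55 pos [ 0.4327 -0.2808  0.223 ] F [ 0.21  1.56 -0.21] tool delta mm [ 2.5  1.4 33.1] yaw x deg 71.2
[[ 0.322  0.946  0.037]
 [ 0.947 -0.322 -0.004]
 [ 0.008  0.036 -0.999]]
```

View pics/a.png

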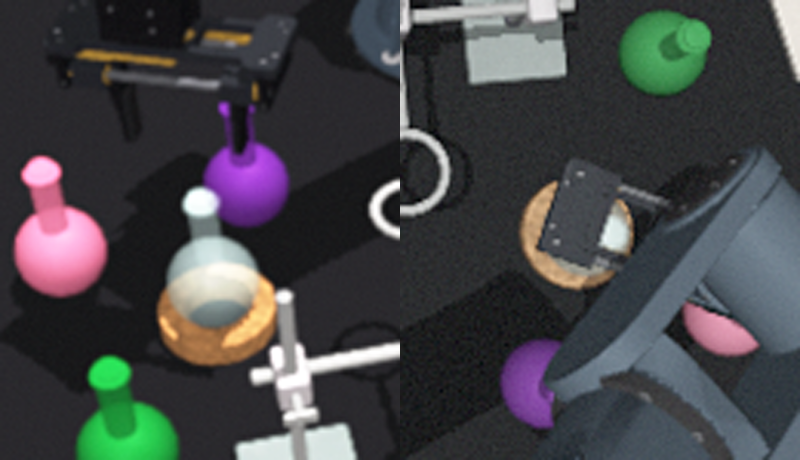

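Call:
{"fn": "send_rows", "kwargs": {
  "motion": [
    [[2,1,10],0],
    [[0,0,10],0],
    [[0,0,10],0],
    [[0,0,6],0],
    [[0,0,0],0]
  ]
}}

```text
time_s: 13.07
position: [0.4379, -0.2753, 0.1847]
tcp_rot: [[0.316, 0.948, 0.038], [0.949, -0.316, -0.004], [0.008, 0.038, -0.999]]
force: [-0.0, 0.5, -0.0]
opening: 1.0
```

```bash
python3 go.py .436 -.279 .104
```

```text
t 13.07 pos [ 0.4379 -0.2753  0.1847] F [-0.02  0.48 -0.05] tool delta mm [-4.8 -3.7 80.5] yaw x deg 71.6
```

Call:
{"fn": "send_rows", "kwargs": {
  "motion": [
    [[-3,-2,10],0],
    [[-1,-1,10],0],
    [[0,0,10],0],
    [[0,0,10],0],
    [[0,0,5],0]
  ]
}}

```text
time_s: 13.48
position: [0.4375, -0.2774, 0.1386]
tcp_rot: [[0.312, 0.949, 0.041], [0.95, -0.312, -0.006], [0.007, 0.041, -0.999]]
force: [-0.7, -0.1, -0.1]
opening: 0.995
```

```bash
python3 go.py .436 -.279 .104
```

```text
t 13.48 pos [ 0.4375 -0.2774  0.1386] F [-0.73 -0.13 -0.05] tool delta mm [-2.3 -2.4 34.6] yaw x deg 71.8
```

Call:
{"fn": "send_rows", "kwargs": {
  "motion": [
    [[-2,-1,8],0],
    [[0,-1,8],0],
    [[0,0,8],0],
    [[0,0,6],0],
    [[0,0,2],0]
  ]
}}

```text
time_s: 13.9
position: [0.4369, -0.2788, 0.1039]
tcp_rot: [[0.311, 0.949, 0.041], [0.95, -0.311, -0.007], [0.007, 0.041, -0.999]]
force: [1.1, 0.5, -0.3]
opening: 1.001
```

Call:
{"fn": "send_rows", "kwargs": {
  "motion": [
    [[0,0,0],0],
    [[0,0,0],0],
    [[0,0,0],0],
    [[0,0,0],0],
    [[0,0,0],0]
  ]
}}

```text
time_s: 14.32
position: [0.4372, -0.2791, 0.1037]
tcp_rot: [[0.311, 0.949, 0.042], [0.95, -0.311, -0.007], [0.006, 0.042, -0.999]]
force: [0.2, -0.3, 0.2]
opening: 1.003
```

```bash
python3 go.py .436 -.279 .104
```

```text
t 14.32 pos [ 0.4372 -0.2791  0.1037] F [ 0.25 -0.31  0.22] tool delta mm [-0.3 -1.1 -0.3] yaw x deg 71.9
```

Holding still and closing. About 26 mm of opening (≈0.30) is expected.

Call:
{"fn": "send_rows", "kwargs": {
  "gripper": 1,
  "motion": [
    [[0,0,0],0],
    [[0,0,0],0],
    [[0,0,0],0],
    [[0,0,0],0],
    [[0,0,0],0]
  ]
}}

```text
time_s: 14.73
position: [0.4377, -0.2796, 0.1048]
tcp_rot: [[0.311, 0.949, 0.043], [0.95, -0.311, -0.009], [0.005, 0.044, -0.999]]
force: [-0.4, -0.4, 0.0]
opening: 0.707
```

Call:
{"fn": "send_rows", "kwargs": {
  "motion": [
    [[0,0,0],0],
    [[0,0,0],0],
    [[0,0,0],0],
    [[0,0,0],0],
    [[0,0,0],0]
  ]
}}

```text
time_s: 15.15
position: [0.4376, -0.2793, 0.1049]
tcp_rot: [[0.311, 0.949, 0.043], [0.95, -0.311, -0.008], [0.006, 0.044, -0.999]]
force: [0.6, 0.5, 1.1]
opening: 0.356
```

Call:
{"fn": "send_rows", "kwargs": {
  "motion": [
    [[0,0,0],0],
    [[0,0,0],0],
    [[0,0,0],0],
    [[0,0,0],0],
    [[0,0,0],0]
  ]
}}

```text
time_s: 15.57
position: [0.4377, -0.2792, 0.1049]
tcp_rot: [[0.311, 0.949, 0.043], [0.95, -0.311, -0.008], [0.006, 0.044, -0.999]]
force: [0.9, 0.2, 0.4]
opening: 0.352
```

Opening 0.352 is about 30.6 mm, against the expected 26 mm neck. I'll lift slowly and look.

Call:
{"fn": "send_rows", "kwargs": {
  "motion": [
    [[0,0,-3],0],
    [[0,0,-4],0],
    [[0,0,-5],0],
    [[0,0,-6],0],
    [[0,0,-6],0]
  ]
}}

```text
time_s: 15.98
position: [0.4348, -0.2775, 0.1285]
tcp_rot: [[0.311, 0.95, 0.038], [0.95, -0.311, -0.004], [0.008, 0.038, -0.999]]
force: [0.1, -0.4, -2.4]
opening: 0.352
```

Call:
{"fn": "send_rows", "kwargs": {
  "motion": [
    [[0,0,-10],0],
    [[0,0,-10],0],
    [[0,0,-10],0],
    [[0,0,-10],0],
    [[0,0,-6],0]
  ]
}}

```text
time_s: 16.4
position: [0.4322, -0.2769, 0.1788]
tcp_rot: [[0.311, 0.95, 0.038], [0.95, -0.311, -0.004], [0.008, 0.037, -0.999]]
force: [-0.2, -1.0, -3.0]
opening: 0.352
```

```bash
cat > look.py <<'E'
import sys
from h import *
from rig import *
s=bot.read_state(); p=s["position"]; print(s["time_s"],p.round(4),s["force"].round(2),s["opening"])
ims=[]
for n in ("scene","top"):
  c=capture(n); u=proj(c,p-[0,0,.03])[0].astype(int); x=np.clip(u[0]-65,0,382); y=np.clip(u[1]-75,0,234)
  ims.append(cv2.resize(c["image"][y:y+150,x:x+130],(400,460),interpolation=cv2.INTER_CUBIC)); print(n,"crop at",x,y)
cv2.imwrite(f"pics/{sys.argv[1]}.png",np.hstack(ims))
E
python3 look.py lift1
```

```text
16.4 [ 0.4322 -0.2769  0.1788] [-0.15 -0.95 -3.03] 0.35168724732865675
scene crop at 96 89
top crop at 282 158
```

View pics/lift1.png

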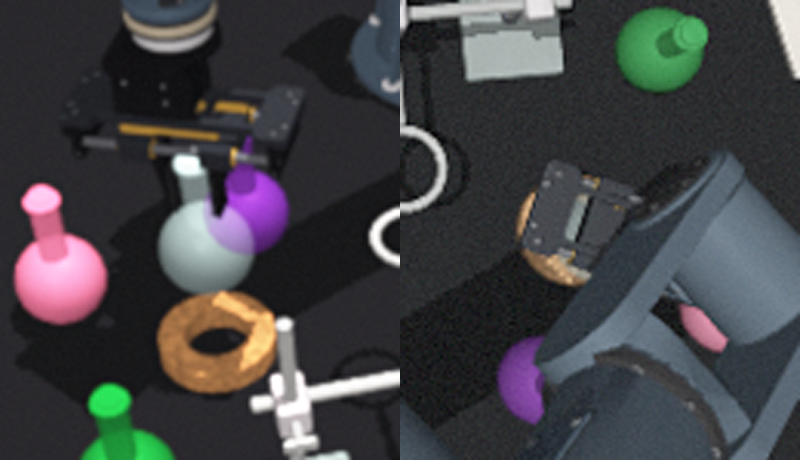

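The flask is lifted: 3 N, hanging upright in the scene picture, cork ring left behind. Raising and moving over ring_2.

Call:
{"fn": "send_rows", "kwargs": {
  "motion": [
    [[0,0,-20],0],
    [[0,0,-27],0],
    [[0,0,-27],0],
    [[0,0,-27],0],
    [[0,0,-25],0]
  ]
}}

```text
time_s: 16.92
position: [0.423, -0.2723, 0.3011]
tcp_rot: [[0.312, 0.95, 0.024], [0.95, -0.312, 0.011], [0.018, 0.019, -1.0]]
force: [-0.0, -0.5, -2.9]
opening: 0.351
```

```bash
python3 go.py .4739 .0391 .31
```

```text
t 16.92 pos [ 0.423  -0.2723  0.3011] F [-0.02 -0.51 -2.93] tool delta mm [311.8 -48.7  -4.3] yaw x deg 71.8
```

Call:
{"fn": "send_rows", "kwargs": {
  "motion": [
    [[10,-2,-2],0],
    [[18,-3,-2],0],
    [[24,-4,0],0],
    [[26,-4,0],0],
    [[26,-4,0],0]
  ]
}}

```text
time_s: 17.33
position: [0.4403, -0.1694, 0.3071]
tcp_rot: [[0.32, 0.947, 0.03], [0.947, -0.321, 0.003], [0.012, 0.027, -1.0]]
force: [-0.1, 0.2, -2.3]
opening: 0.353
```

Call:
{"fn": "send_rows", "kwargs": {
  "motion": [
    [[26,-4,0],0],
    [[26,-4,0],0],
    [[26,-4,0],0],
    [[26,-4,0],0],
    [[26,-4,0],0]
  ]
}}

```text
time_s: 17.75
position: [0.4572, -0.0281, 0.2998]
tcp_rot: [[0.323, 0.946, 0.016], [0.946, -0.323, 0.012], [0.016, 0.011, -1.0]]
force: [0.1, -0.0, -1.8]
opening: 0.355
```

```bash
python3 go.py .4739 .0391 .30
```

```text
t 17.75 pos [ 0.4572 -0.0281  0.2998] F [ 0.07 -0.04 -1.8 ] tool delta mm [69.  -5.9  0.9] yaw x deg 71.2
```

Call:
{"fn": "send_rows", "kwargs": {
  "motion": [
    [[22,-2,0],0],
    [[20,-2,0],0],
    [[14,0,0],0],
    [[6,0,0],0],
    [[0,0,0],0]
  ]
}}

```text
time_s: 18.17
position: [0.4662, 0.0444, 0.2923]
tcp_rot: [[0.316, 0.949, -0.001], [0.949, -0.315, 0.02], [0.018, -0.007, -1.0]]
force: [1.5, 0.3, -2.1]
opening: 0.353
```

Call:
{"fn": "send_rows", "kwargs": {
  "motion": [
    [[0,0,0],0],
    [[0,0,0],0],
    [[0,0,0],0],
    [[0,0,0],0],
    [[0,0,0],0]
  ]
}}

```text
time_s: 18.58
position: [0.4638, 0.0423, 0.2898]
tcp_rot: [[0.318, 0.948, -0.007], [0.948, -0.317, 0.019], [0.016, -0.012, -1.0]]
force: [0.9, 0.9, -2.1]
opening: 0.355
```

```bash
python3 go.py .4739 .0391 .27; python3 look.py over1
```

```text
t 18.58 pos [0.4638 0.0423 0.2898] F [ 0.86  0.86 -2.15] tool delta mm [-0.2 10.8 19.7] yaw x deg 71.5
18.5833 [0.4638 0.0423 0.2898] [ 0.86  0.86 -2.15] 0.35544165679273443
scene crop at 215 54
top crop at 164 144
```

View pics/over1.png

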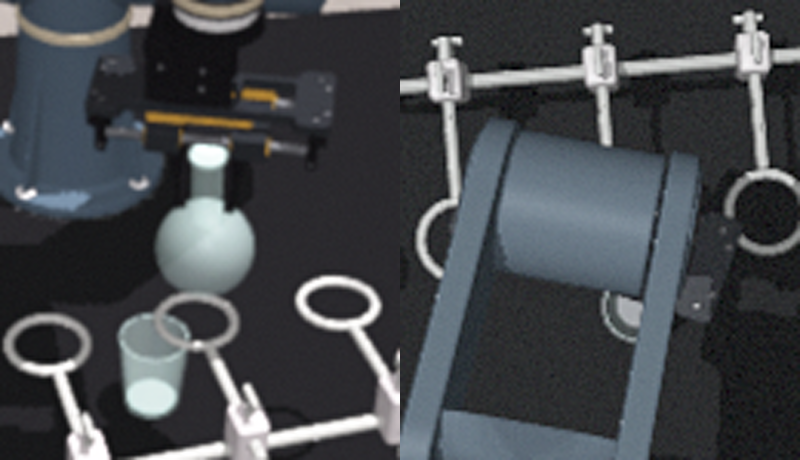

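```bash
cat > bulb.py <<'E'
import sys
from h import *
from rig import *
s=bot.read_state(); p=s["position"]; z=s["tcp_rot"][:,2]; z0=np.array([.043,-.008,-.999])
d=z-z0; d[2]=0; g=p-.0187*z
b=g+.0705*(np.array([0,0,-1])+d)
print("pos",p.round(4),"bulb pred",b.round(4),"to ring2 mm tool",(s["tcp_rot"].T@(np.array([.4739,.0391,.201])-b)*1000).round(1),"F",s["force"].round(2),s["time_s"])
c=capture("scene"); big=cv2.resize(c["image"],None,fx=6,fy=6,interpolation=cv2.INTER_CUBIC)
a=np.linspace(0,2*np.pi,60)
def circ(x,y,z,R): return np.c_[x+R*np.cos(a),y+R*np.sin(a),0*a+z]
q=np.concatenate([proj(c,circ(b[0],b[1],b[2]+.0425*np.sin(t),.0425*np.cos(t))) for t in np.linspace(-1.5,1.5,31)])
cv2.polylines(big,[np.int32(cv2.convexHull(q.astype(np.float32)).reshape(-1,2)*6+3)],True,(0,0,255),1)
for R in (.03,.038): cv2.polylines(big,[np.int32(proj(c,circ(.4739,.0391,.17,R))*6+3)],True,(0,255,0),1)
u,v=(proj(c,[.4739,.0391,.22])[0]*6).astype(int); cv2.imwrite(f"pics/{sys.argv[1]}.png",big[max(v-330,0):v+250,max(u-300,0):u+300])
E
python3 bulb.py b1
```

```text
pos [0.464  0.0424 0.2899] bulb pred [0.4606 0.044  0.2381] to ring2 mm tool [-1.  14.6 37. ] F [ 0.32  0.62 -3.13] 18.6833
```

View pics/b1.png

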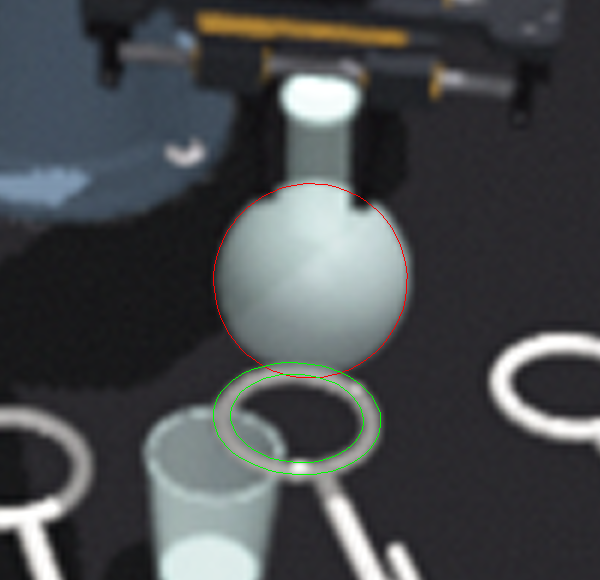

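Call:
{"fn": "send_rows", "kwargs": {
  "motion": [
    [[-1,5,0],0],
    [[-1,5,0],0],
    [[-1,3,4],0],
    [[0,1,6],0],
    [[0,0,4],0]
  ]
}}

```text
time_s: 19.15
position: [0.4792, 0.0338, 0.2761]
tcp_rot: [[0.318, 0.948, -0.001], [0.948, -0.318, 0.018], [0.016, -0.007, -1.0]]
force: [-0.7, 0.0, -1.9]
opening: 0.348
```

Call:
{"fn": "send_rows", "kwargs": {
  "motion": [
    [[0,0,0],0],
    [[0,0,0],0],
    [[0,0,0],0],
    [[0,0,0],0],
    [[0,0,0],0]
  ]
}}

```text
time_s: 19.57
position: [0.4778, 0.0342, 0.2738]
tcp_rot: [[0.318, 0.948, -0.007], [0.948, -0.318, 0.019], [0.016, -0.012, -1.0]]
force: [-0.9, 0.3, -1.4]
opening: 0.354
```

```bash
python3 bulb.py b2
```

```text
pos [0.4778 0.0342 0.2738] bulb pred [0.4745 0.0357 0.222 ] to ring2 mm tool [ 2.7 -1.4 21.1] F [-0.92  0.25 -1.39] 19.5667
```

View pics/b2.png

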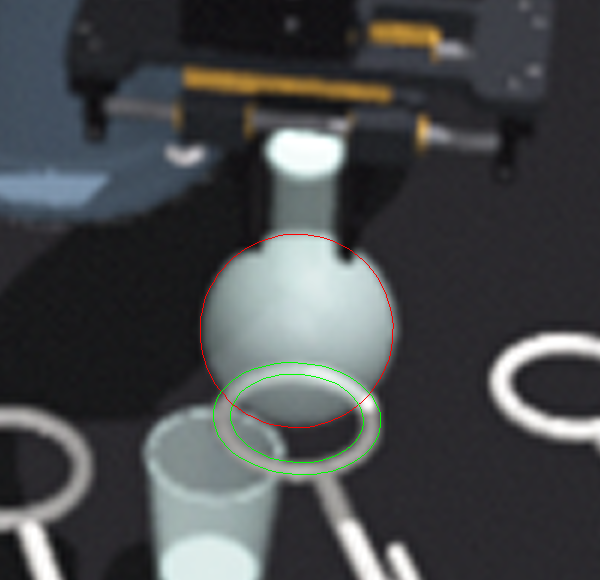

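Call:
{"fn": "send_rows", "kwargs": {
  "motion": [
    [[1,-1,2],0],
    [[1,0,3],0],
    [[0,0,3],0],
    [[0,0,2],0],
    [[0,0,1],0]
  ]
}}

```text
time_s: 20.03
position: [0.4777, 0.0371, 0.2626]
tcp_rot: [[0.318, 0.948, -0.005], [0.948, -0.318, 0.019], [0.016, -0.01, -1.0]]
force: [-0.2, -0.3, -2.2]
opening: 0.353
```

```bash
python3 bulb.py b3
```

```text
pos [0.4777 0.0371 0.2626] bulb pred [0.4744 0.0386 0.2108] to ring2 mm tool [ 0.1 -0.5  9.8] F [-0.2  -0.35 -2.24] 20.0333
```

Call:
{"fn": "send_rows", "kwargs": {
  "motion": [
    [[0,0,1],0],
    [[0,0,1],0],
    [[0,0,1],0],
    [[0,0,1],0],
    [[0,0,1],0]
  ]
}}

```text
time_s: 20.5
position: [0.4777, 0.0371, 0.257]
tcp_rot: [[0.318, 0.948, -0.005], [0.948, -0.318, 0.019], [0.016, -0.01, -1.0]]
force: [-1.0, 0.5, -2.5]
opening: 0.357
```

```bash
python3 bulb.py b4
```

```text
pos [0.4777 0.0371 0.257 ] bulb pred [0.4745 0.0386 0.2052] to ring2 mm tool [ 0.2 -0.6  4.2] F [-0.99  0.46 -2.5 ] 20.5
```

View pics/b4.png

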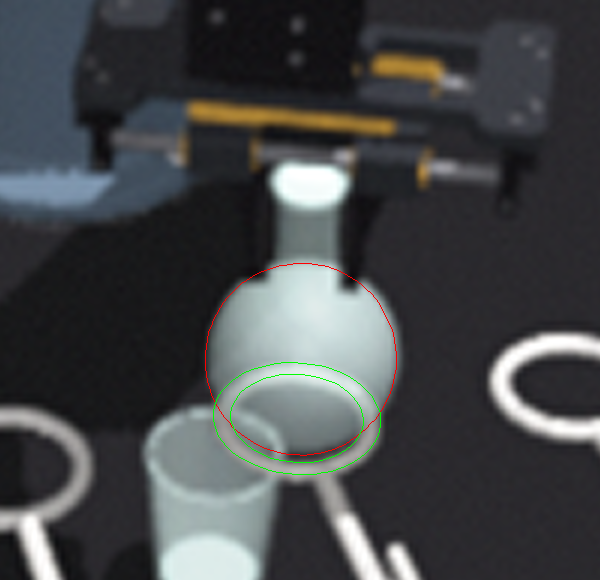

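The bulb is centred over ring_2, about 4 mm to go. Lowering gently while watching the force.

Call:
{"fn": "send_rows", "kwargs": {
  "motion": [
    [[0,0,0.5],0],
    [[0,0,0.5],0],
    [[0,0,0.5],0],
    [[0,0,0.5],0],
    [[0,0,0.4],0]
  ]
}}

```text
time_s: 20.97
position: [0.4777, 0.0371, 0.2543]
tcp_rot: [[0.318, 0.948, -0.005], [0.948, -0.318, 0.019], [0.016, -0.011, -1.0]]
force: [-0.2, 0.1, -1.9]
opening: 0.357
```

Call:
{"fn": "send_rows", "kwargs": {
  "motion": [
    [[0,0,0.4],0],
    [[0,0,0.4],0],
    [[0,0,0.4],0],
    [[0,0,0.4],0],
    [[0,0,0.4],0]
  ]
}}

```text
time_s: 21.38
position: [0.4778, 0.0371, 0.2522]
tcp_rot: [[0.318, 0.948, -0.005], [0.948, -0.318, 0.019], [0.016, -0.01, -1.0]]
force: [0.3, 0.1, -2.1]
opening: 0.353
```

Call:
{"fn": "send_rows", "kwargs": {
  "motion": [
    [[0,0,0.4],0],
    [[0,0,0.4],0],
    [[0,0,0.4],0],
    [[0,0,0.4],0],
    [[0,0,0.4],0]
  ]
}}

```text
time_s: 21.8
position: [0.4785, 0.0369, 0.2513]
tcp_rot: [[0.318, 0.948, -0.002], [0.948, -0.318, 0.018], [0.016, -0.008, -1.0]]
force: [-0.7, -1.0, 1.3]
opening: 0.357
```

Contact: the force went from -2.2 to +1.3 N, at the expected height (TCP 0.251). Letting go.

Call:
{"fn": "send_rows", "kwargs": {
  "motion": [
    [[0,0,0.1],0],
    [[0,0,0.1],0],
    [[0,0,0.1],0],
    [[0,0,0.1],0],
    [[0,0,0.1],0]
  ]
}}

```text
time_s: 22.22
position: [0.4787, 0.0368, 0.2514]
tcp_rot: [[0.318, 0.948, -0.001], [0.948, -0.318, 0.018], [0.016, -0.007, -1.0]]
force: [-0.8, -0.3, 0.6]
opening: 0.356
```

```bash
python3 bulb.py b5
```

```text
pos [0.4787 0.0368 0.2514] bulb pred [0.4756 0.0383 0.1996] to ring2 mm tool [ 0.2 -1.9 -1.4] F [-0.85 -0.29  0.58] 22.2167
```

View pics/b5.png

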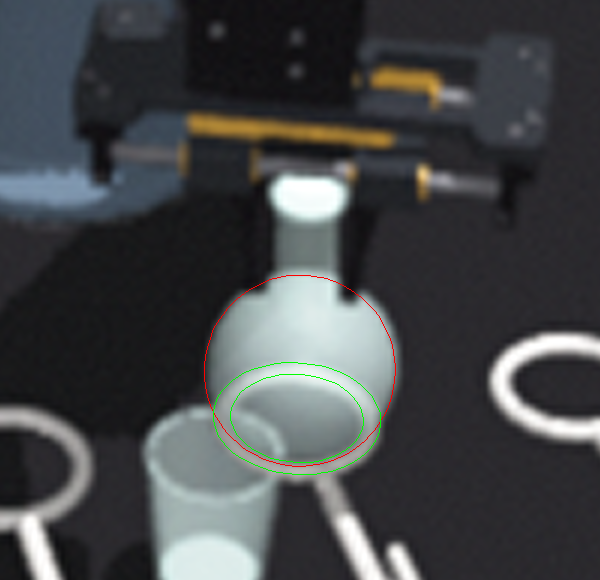

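Seated; the bulb shows through the ring at about (305,370) in the crop. Opening.

Call:
{"fn": "send_rows", "kwargs": {
  "gripper": 0,
  "motion": [
    [[0,0,0],0],
    [[0,0,0],0],
    [[0,0,0],0],
    [[0,0,0],0],
    [[0,0,0],0]
  ]
}}

```text
time_s: 22.68
position: [0.4794, 0.0369, 0.2512]
tcp_rot: [[0.318, 0.948, -0.0], [0.948, -0.318, 0.018], [0.017, -0.006, -1.0]]
force: [-0.2, 0.2, 1.0]
opening: 0.649
```

Call:
{"fn": "send_rows", "kwargs": {
  "motion": [
    [[0,0,0],0],
    [[0,0,0],0],
    [[0,0,0],0],
    [[0,0,0],0],
    [[0,0,0],0]
  ]
}}

```text
time_s: 23.1
position: [0.4796, 0.0369, 0.2512]
tcp_rot: [[0.318, 0.948, 0.0], [0.948, -0.318, 0.018], [0.017, -0.005, -1.0]]
force: [0.1, 0.2, 0.0]
opening: 0.974
```

Call:
{"fn": "send_rows", "kwargs": {
  "motion": [
    [[0,0,0],0],
    [[0,0,0],0],
    [[0,0,0],0],
    [[0,0,0],0],
    [[0,0,0],0]
  ]
}}

```text
time_s: 23.52
position: [0.4796, 0.0369, 0.2512]
tcp_rot: [[0.318, 0.948, 0.0], [0.948, -0.318, 0.018], [0.017, -0.005, -1.0]]
force: [0.4, -0.7, 0.5]
opening: 1.0
```

```bash
python3 bulb.py b6; python3 go.py .477 .037 .33
```

```text
pos [0.4796 0.0369 0.2512] bulb pred [0.4766 0.0384 0.1994] to ring2 mm tool [-0.2 -2.8 -1.6] F [ 0.43 -0.66  0.47] 23.5167
t 23.57 pos [0.4796 0.0369 0.2512] F [-0.35  0.03 -0.24] tool delta mm [  0.6  -2.9 -78.8] yaw x deg 71.5
```

View pics/b6.png

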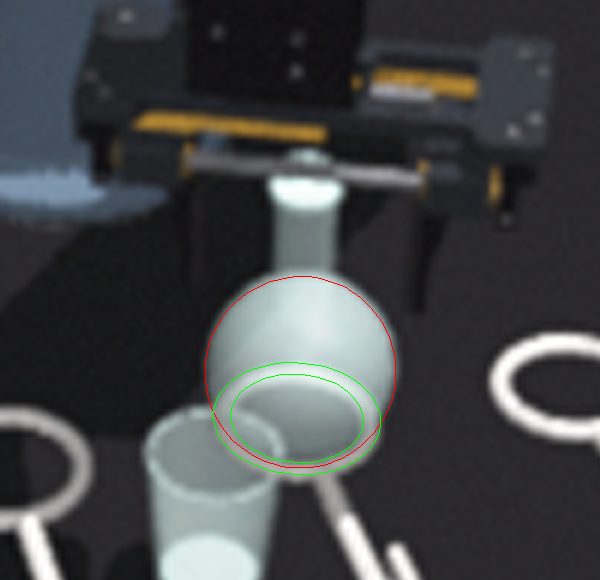

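The flask stands. Withdrawing straight up, then aside.

Call:
{"fn": "send_rows", "kwargs": {
  "motion": [
    [[0,0,-8],0],
    [[0,0,-18],0],
    [[0,0,-20],0],
    [[0,0,-20],0],
    [[0,0,-20],0]
  ]
}}

```text
time_s: 23.98
position: [0.4762, 0.0358, 0.3375]
tcp_rot: [[0.318, 0.948, -0.012], [0.948, -0.318, 0.02], [0.015, -0.018, -1.0]]
force: [-0.1, 0.1, 0.1]
opening: 1.001
```

Call:
{"fn": "send_rows", "kwargs": {
  "motion": [
    [[0,0,-15],0],
    [[0,0,-10],0],
    [[10,-10,0],0],
    [[20,-20,0],0],
    [[20,-20,0],0]
  ]
}}

```text
time_s: 24.4
position: [0.4489, 0.0973, 0.3723]
tcp_rot: [[0.326, 0.945, 0.003], [0.945, -0.326, 0.017], [0.017, -0.003, -1.0]]
force: [0.4, -0.2, -0.3]
opening: 0.997
```

Call:
{"fn": "send_rows", "kwargs": {
  "motion": [
    [[25,-20,0],0],
    [[25,-20,0],0],
    [[25,-20,0],0],
    [[15,-10,0],0],
    [[0,0,0],0]
  ]
}}

```text
time_s: 24.82
position: [0.4017, 0.2155, 0.3732]
tcp_rot: [[0.324, 0.946, -0.003], [0.946, -0.324, 0.021], [0.019, -0.009, -1.0]]
force: [-0.1, -0.1, -0.1]
opening: 0.996
```

Call:
{"fn": "send_rows", "kwargs": {
  "motion": [
    [[0,0,0],0],
    [[0,0,0],0],
    [[0,0,0],0],
    [[0,0,0],0],
    [[0,0,0],0]
  ]
}}

```text
time_s: 25.23
position: [0.3997, 0.2145, 0.3721]
tcp_rot: [[0.323, 0.946, -0.006], [0.946, -0.323, 0.019], [0.016, -0.011, -1.0]]
force: [-0.7, 0.2, 0.7]
opening: 0.999
```

```bash
python3 - <<'E'
from h import *
from rig import *
a=np.linspace(0,2*np.pi,60)
def circ(x,y,z,R): return np.c_[x+R*np.cos(a),y+R*np.sin(a),0*a+z]
print(bot.read_state()["position"])
ims=[]
for n in ("scene","top"):
  c=capture(n); big=cv2.resize(c["image"],None,fx=3,fy=3,interpolation=cv2.INTER_CUBIC)
  b=(.4739,.0391,.201)
  q=np.concatenate([proj(c,circ(b[0],b[1],b[2]+.0425*np.sin(t),.0425*np.cos(t))) for t in np.linspace(-1.5,1.5,31)])
  cv2.polylines(big,[np.int32(cv2.convexHull(q.astype(np.float32)).reshape(-1,2)*3+1)],True,(0,0,255),1)
  for R in (.03,.038): cv2.polylines(big,[np.int32(proj(c,circ(.4739,.0391,.17,R))*3+1)],True,(0,255,0),1)
  u,v=(proj(c,[.49,.05,.17])[0]*3).astype(int); ims.append(big[v-250:v+250,u-200:u+200])
  for k in ("flask_bulb","beaker","bottle","dish"): print(n,k,[(round(d["p"],2),[round(float(v),1) for v in d["xy"]]) for d in place_of(n,k)][:4])
cv2.imwrite("pics/end.png",np.hstack(ims))
E
```

```text
[0.39968226 0.2145423  0.37209529]
scene flask_bulb [(0.86, [176.7, 157.9]), (0.72, [275.7, 149.1]), (0.66, [115.9, 177.8]), (0.55, [136.7, 245.1])]
scene beaker [(0.84, [265.5, 183.0])]
scene bottle [(0.89, [326.9, 278.7]), (0.72, [360.0, 182.2])]
scene dish [(0.74, [358.5, 178.6])]
top flask_bulb [(0.96, [325.4, 280.0]), (0.94, [383.9, 258.6]), (0.63, [364.8, 172.3])]
top beaker [(0.87, [242.7, 240.4])]
top bottle [(0.96, [210.1, 127.5])]
top dish [(0.86, [152.3, 237.6])]
```

View pics/end.png

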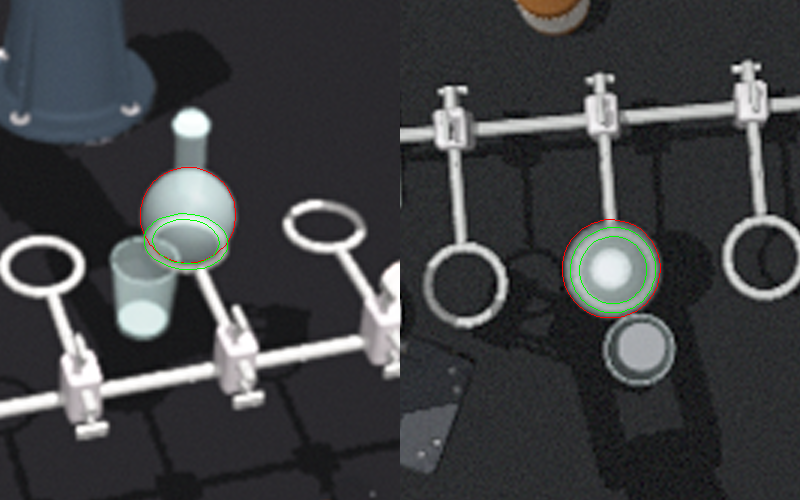

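The flask is seated upright in the middle ring, within 1–2 px of the predicted outline in both views. The bystanders have not visibly moved and the robot is clear, so I'm handing in.

```bash
python3 -c "
from rig import bot
print(bot.hand_in())"
```

```text
the job is handed in; nothing more can be done
None
```

The flask is now standing upright in the ring of support_2, the middle support, and the job is handed in; no verdict came back.

- **Load tests:** support_1 slipped about 4–5 mm at roughly 4 N, so I eased off straight away. support_2 held about 8–10 N for over 2 s and sank less than 2 mm. I did not press support_3, because only one support is tight.
- **Flask:** I lifted it by the neck out of the cork ring, lowered it until it touched with about 4 N, released it and moved the arm clear.
- **Last checks:** in both cameras the flask is within about 1–2 px of the predicted seated outline. The beaker, bottle and dish show no visible movement; the network's positions for them differ by up to about 5 px from the start, which is within its usual scatter.
- **One reading that disagreed:** the gripper stopped at about 30.6 mm on the neck, where 26 mm was expected. The grip still held without slipping.

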